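# Shut and clip the sandwich toaster

## Robot

A 6-joint arm with a two-finger parallel gripper is mounted at the origin on a cart in front of the work surface, level with it; the furniture and walls round the work are solid. World frame = base frame: x ahead of the robot, y to its left, z up, the work surface at z = 0. Lengths are in mm, angles in degrees, forces in N, time in s.
With the tool pointing down it reaches from about 350 to 850 mm from the base axis. Payload 8.1 kg.
Tool frame: the origin (TCP) lies at the very end of the fingers, on their centre line; the grasp point (between the pads) lies 19 mm behind it; z points along the fingers, y is the line along which they close (so a half turn about z gives the same grasp; the last joint's range is limited). The gripper opens to 85 mm and grips with 20 to 120 N. Pads are 22 mm wide; open, the fingers measure 114 mm over their backs; the gripper's body (76 mm by 85 mm) begins 54 mm behind the grasp point. The pads swing forward as they close: fully open they stand 13 mm farther back than shut.
Start: joints at [-81.956, 7.471, 85.268, -0, 87.261, -4.893], TCP at [134.352, -584.769, 231.292] pointing down, gripper open.
Joint ranges: [-169.43, 169.43], [-51.17, 129.36], [1.28, 143.12], [-76.62, 256.62], [0, 156.53], [-152.29, 152.29]. Speed limits (degrees/s): [136.94, 136.94, 159.86, 180, 180, 180].

## Interface

Orientations are given as [roll, pitch, yaw] about the fixed x, y, z axes, in that order (R = Rz(yaw) Ry(pitch) Rx(roll)).
In Python, from bench import sense, eyes, job, models gives the robot as it stands. The module is installed in compiled form; this text tells all that it offers.
- The arm moves only by the tool apply_moves, never from a script. Its argument "rows" is a list of rows, each a list of 6 numbers: the shift along the tool's x, y, z in mm, then the turn, a rotation vector about the tool's x, y, z in rad. In form: [[dx, dy, dz, rx, ry, rz], ...]. A call has exactly 5 rows; each row shifts and turns the commanded pose from where the row before left it, along the tool's axes as they then stand; what a row does not reach is not made up. A row lasts 1/8 s, in which the tool goes at most 62.5 mm and 10.7 degrees, less where a joint would pass 70% of its speed; a pose out of reach is approached as far as the arm can. A call is refused whole if a number of a shift passes 62.5 or a number of a turn 0.188, either way. A call with a gripper value outside its range is refused whole. "fingers" is the finger opening in mm, from 0 to 85.4, set as the call begins (left out, the last holds). The fingers move at their own pace and stop on an object; "grip_force" is the grip in N (left out, the last holds). Time passes only in rows, so rows that do not move let the fingers close, or fill a call up. It gives the time, the measured TCP pose, the force, the opening and the grip force at its end, in the units of the state.
- sense(): the state, without advancing time (a new reading comes with each control period).
- eyes.snapshot(name): name is "scene" or "top" or "wrist"; returns (picture, depth): 400x640x3 uint8, red, green, blue; 400x640 float32, mm along the optical axis (not along the pixel's ray), 0 where there is no reading.
- eyes.get_calibration(name): a dict with "intrinsics" (3x3 intrinsics, pixels), "R" (3x3) and "t" (3): a world point X has camera coordinates R X + t; the wrist camera has in their place "mount" (4x4, takes a point from camera to tool coordinates, whose origin is the TCP and whose axes are the flange's). Camera axes: x right, y down, z forward; pixel columns grow to the right and rows downward; lengths in mm; the calibration is good to about 2 mm. The wrist camera is an equidistant fisheye: a pixel r from the principal point sees the ray r / f radians off the axis. A picture is of the moment at which its call begins: read the wrist's pose just before it. get_calibration takes no time and is no camera call.
- job.hand_in(): hands the job in; it is judged then, once.
Trained networks look in the newest picture that a camera, given by its name, has taken for a name from the list of things; names that differ only in an ending like _2 or _b are one class to them, and where a whole thing is asked for, a point or a joint stands for the part that bears it (a point fixed in the world has none). Each returns a list of dicts, best first, with "confidence" (0 to 1); they miss things now and then, are a little off and sometimes report something else, mostly with a low value. They report only what shows in the picture. A call takes as long as a camera call.
- models.boxes_of(name, camera): "xyz" ([x, y, z] in mm, in world coordinates, good to about 4 mm: the middle of the surface that is visible of it).
- models.cut_out(name, camera): "pixels" (400x640 bool, what is visible of it).
- models.place_of(name, camera): "xyz" ([x, y, z] in mm, in world coordinates, good to about 4 mm: a listed point, or the origin of a listed thing).
The state is a dict: "time": time; "joint_pos": joint angles; "qd": joint speeds; "joint_efforts": joint torques, N m; "tool_pos": TCP position; "tcp_rot": TCP orientation; "ft_force": force on the tool from outside, world axes, zero at the start; "wrist_torque": the same for the moment, N m; "finger_gap": finger opening in mm; "grip_force": force on a finger pad.
Only numpy, scipy, OpenCV 4.12 (cv2) and the standard library are available. Lean on these libraries where they do the work, as an engineer would, in place of code of your own. Each camera call takes 0.05 s, during which the arm holds its last target. There are 200 camera calls.

## Task

The sandwich toaster has cooled and is to be put away. Push its open lid over from behind so that it tips shut, and once it is shut push the steel clip on its handle down and in until it sits fully home, hooked under the lower handle. Push gently, with the fingertips or the outside of the fingers only: pinch and lift nothing, leave the toaster standing where it is, and do not disturb the things round it.

Things in the scene. Friction and masses are not known exactly. Their poses are not given: they have to be found in the camera images.
- toaster: white sandwich toaster, 150 mm deep (x), 160 mm wide (y), 84 mm high when shut, about 1.7 kg, loose on rubber feet. Origin: centre of its underside. -x is its front with the handles (roughly towards the robot), +x its back with the lid hinge, z up. The black lower handle, 52 mm wide, reaches from x = -75 to -112 mm at 28 to 44 mm height
- lid (a joint): lid hinge, rad: 0 shut, about 1.6 wide open, stop 1.7. The lid is a shell 150 x 160 x 36 mm (0.4 kg) with a handle 36 mm longer. Its hinge is damped: it stays where it is left while near upright, balances near 1.3, and once pushed below about 0.7 it sinks shut by itself in 1 to 2 s. 1 to 3 N at its upper edge moves it
- lid_hinge (a point): middle of the lid's hinge axis, which runs along the toaster's y at x = +72 mm, 46 mm above the worktop
- lid_back (a point): point on the lid's outer face (the side away from the robot when open), on the middle line, 140 mm from the hinge, 11 mm short of the shell's edge: a good place to push from behind. With the lid upright it is about 186 mm above the worktop, and handle and clip rise to about 260 mm
- clip (a joint): clip hinge, rad: 0 fully home (hanging down, hooked under the lower handle), about 1.6 standing straight out from the handle, stop 1.9. Friction keeps it where it is left; about 1 N at its end moves it. The hook passes under the lower handle's edge at about 0.25. Home, it locks the lid; folded in before the lid is shut, it fouls the lower handle
- clip_plate (a point): middle of the outer face of the clip's front plate (steel, 62 mm wide, 40 mm long, black ribs), the face to push on. Home: at x = -120 mm in the toaster's frame, 34 mm above the worktop, facing -x. With the lid shut and the clip straight out it faces up, about 80 mm above the worktop, and the clip's end is 41 mm in front of the pin
- clip_pin (a point): axis of the clip's hinge, in the middle of the upper handle, along the toaster's y; with the lid shut at x = -98 mm in the toaster's frame, 58 mm above the worktop
- pepper_mill: dark wooden pepper mill, 58 mm across, 170 mm high, beside the toaster on its left; origin at the centre of its underside; not to be disturbed
- salt_pot: open turned wooden pot, 62 mm across, 50 mm high, beside the toaster on its right; origin at the centre of its underside; not to be disturbed
- garlic: head of garlic, 60 mm across and high, in front of the toaster on the left; origin under its centre; not to be disturbed
- match_box: box of matches lying flat, 35 x 53 x 15 mm, in front of the toaster on the right; origin under its centre; not to be disturbed
- tin: round food tin, 75 mm across, 58 mm high, behind the toaster near the wall; origin under its centre; not to be disturbed
- mug: green and white mug, 78 mm across, 101 mm high, with a handle, far to the right at the front; origin under the middle; not to be disturbed

How it is judged:
By the outcome, as a careful person would: the job done as asked, in the order asked, and still so for the second after the job is handed in, with the robot touching nothing.
It also fails if it takes over 48 s, if anything falls off the work surface, if the arm or the gripper's body presses on something with over 40 N, if the wrist force passes 120 N, or if a joint passes its speed limit or range.

## Working session

There is one attempt and no reset: what is moved stays moved. The work goes in short steps, Python scripts to look and compute and a tool call to move; the robot and the scene stay as the last step left them, time stands still between calls to the robot, and variables do not carry over. Pictures are saved under pics/ and viewed, at most 10 in all, crops included, and the job is handed in when it is done.

Besides the shell and the picture viewer there is one more tool, called in YAML: its name, and indented under it one key for each argument. apply_moves: Moves the arm, as the interface text tells. Its arguments: {"type":"object","properties":{"rows":{"type":"array"},"fingers":{"type":"number"},"grip_force":{"type":"number"}},"required":["rows"]}

```bash
mkdir -p pics
cat > h.py <<'E'
from bench import sense, eyes, job, models
import numpy as np, cv2
def snap(c,f=None):
    p,d=eyes.snapshot(c)
    if f: cv2.imwrite('pics/'+f,p[:,:,::-1])
    return p,d
def pl(n,c):
    r=models.place_of(n,c)
    return [(np.round(x['xyz']).tolist(),round(x['confidence'],2)) for x in r[:2]]
E
python3 - <<'E'
from h import *
s=sense();print(s['time'],s['tool_pos'],s['tcp_rot'],s['ft_force'])
for c in('scene','top'):
    snap(c,c+'0.png')
    for n in['toaster','lid_hinge','lid_back','clip_plate','clip_pin','pepper_mill','salt_pot','garlic','match_box','tin','mug']: print(c,n,pl(n,c))
print(sense()['time'])
E
```

```text
0.0 [ 134.26442148 -584.2064151   230.22076857] [-1.79890774e+02 -9.18685735e-03  1.29353620e+01] [0.03072789 0.16839308 0.89326711]
scene toaster [([540.0, 14.0, 2.0], 0.77)]
scene lid_hinge [([600.0, -13.0, 48.0], 0.86)]
scene lid_back [([633.0, -28.0, 186.0], 0.8)]
scene clip_plate [([640.0, -31.0, 238.0], 0.75)]
scene clip_pin [([611.0, -19.0, 219.0], 0.6), ([641.0, -32.0, 240.0], 0.59)]
scene pepper_mill [([577.0, 151.0, 2.0], 0.75)]
scene salt_pot [([451.0, -96.0, -0.0], 0.8)]
scene garlic [([428.0, 164.0, -1.0], 0.72)]
scene match_box [([388.0, -21.0, 4.0], 0.77)]
scene tin [([761.0, -31.0, -1.0], 0.47)]
scene mug [([371.0, -407.0, -4.0], 0.86)]
top toaster [([534.0, 20.0, 1.0], 0.91)]
top lid_hinge [([606.0, -12.0, 47.0], 0.75)]
top lid_back [([634.0, -29.0, 190.0], 0.7), ([762.0, -31.0, -2.0], 0.7)]
top clip_plate [([631.0, -28.0, 235.0], 0.59)]
top clip_pin [([610.0, -18.0, 218.0], 0.57), ([634.0, -30.0, 186.0], 0.21)]
top pepper_mill [([574.0, 158.0, 2.0], 0.71)]
top salt_pot [([449.0, -101.0, -2.0], 0.93)]
top garlic [([430.0, 167.0, -0.0], 0.75)]
top match_box [([390.0, -21.0, 1.0], 0.5)]
top tin [([761.0, -28.0, 2.0], 0.61)]
top mug [([366.0, -410.0, 5.0], 0.8), ([577.0, 158.0, 2.0], 0.16)]
1.2
```

View pics/scene0.png

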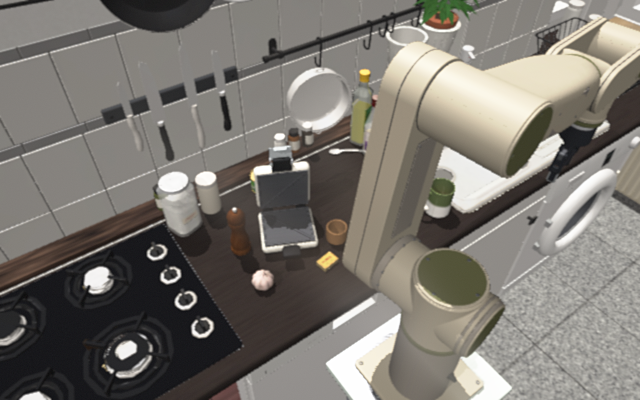

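View pics/top0.png

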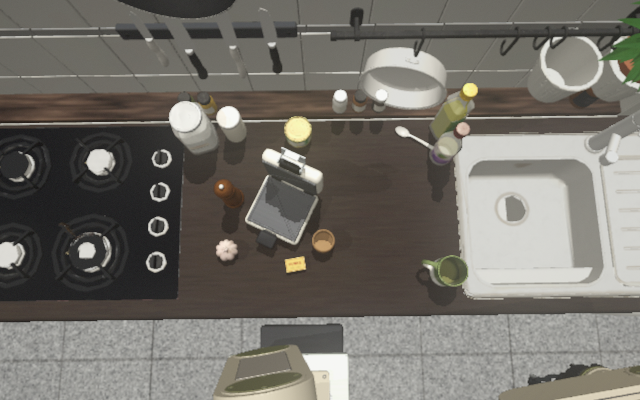

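The toaster is open with its lid upright, around scene px (285,200). The tin is behind it and the clip sticks out backwards from the top. Next I'll refine the yaw and check clearances behind the lid.

```bash
cat >> h.py <<'E'
def cloud(c,d):
    k=eyes.get_calibration(c);K=np.array(k['intrinsics']);R=np.array(k['R']);t=np.array(k['t']).ravel()
    v,u=np.indices(d.shape);P=np.stack([(u-K[0,2])/K[0,0]*d,(v-K[1,2])/K[1,1]*d,d],-1)
    return (P-t)@R
E
python3 - <<'E'
from h import *
p,d=snap('scene');X=cloud('scene',d)
m=models.cut_out('lid','scene')[0]['pixels']&(d>0)
P=X[m];P=P[(P[:,2]>80)&(P[:,2]<180)]
for _ in range(4):
    c=np.median(P,0);n=np.linalg.svd(P-c,full_matrices=False)[2][2];P=P[abs((P-c)@n)<6]
print(len(P),c,n,'yaw',np.degrees(np.arctan(n[1]/n[0])),'tilt',np.degrees(np.arcsin(n[2]*np.sign(n[0]))))
p,d=snap('top');Y=cloud('top',d);
A=np.vstack([X[d>0] if 0 else X.reshape(-1,3),Y.reshape(-1,3)])
for x in range(600,1000,40):
    print(x,[int(max([0,*A[(abs(A[:,0]-x-20)<20)&(abs(A[:,1]-y)<25)&(A[:,2]<900)][:,2]])) for y in range(-300,301,50)])
E
```

```text
1236 [597.77664919 -16.66673115 131.80066676] [ 0.90138065 -0.43266646  0.01768204] yaw -25.64119916918872 tilt 1.0131591962685853
600 [7, 7, 6, 8, 199, 260, 260, 202, 29, 9, 5, 8, 13]
640 [5, 7, 7, 6, 6, 4, 257, 199, 7, 9, 6, 7, 11]
680 [7, 7, 6, 9, 6, 7, 5, 6, 8, 7, 183, 185, 164]
720 [9, 8, 7, 6, 7, 62, 60, 663, 618, 133, 186, 186, 185]
760 [10, 7, 5, 7, 6, 61, 60, 647, 631, 608, 623, 676, 680]
800 [407, 401, 405, 406, 403, 33, 32, 32, 634, 643, 652, 674, 117]
840 [408, 404, 424, 406, 568, 578, 456, 447, 498, 384, 482, 469, 450]
880 [514, 523, 535, 549, 554, 572, 574, 541, 526, 540, 574, 641, 653]
920 [0, 0, 0, 0, 0, 0, 0, 0, 0, 0, 0, 0, 0]
960 [0, 0, 0, 0, 0, 0, 0, 0, 0, 0, 0, 0, 0]
```

```bash
cat >> h.py <<'E'
from scipy.spatial.transform import Rotation as Ro, Slerp
H=np.array([603.,-13.,0]);XT=np.array([.901,-.433,0]);YT=np.array([.433,.901,0])
def tw(x,y,z,o=None): return (H if o is None else o)+(x)*XT+y*YT+np.array([0,0,z])  # x from hinge
def toT(p): q=np.array(p)-H; return np.round([q@XT,q@YT,q[2]],1)
def plan(segs):
    s=sense();p=np.array(s['tool_pos']);R=Ro.from_euler('xyz',s['tcp_rot'],degrees=True)
    for (q,R2,n) in segs:
        sl=Slerp([0,1],Ro.concatenate([R,R2]));
        for i in range(n):
            a=sl(i/n);b=sl((i+1)/n)
            print(np.r_[a.inv().apply((q-p)/n).round(1),(a.inv()*b).as_rotvec().round(4)].tolist())
        p,R=q,R2
def rot(tilt): # tool y=XT, x=YT when down; tilt about XT towards +YT
    D=Ro.from_matrix(np.c_[YT,XT,[0,0,-1]]); return Ro.from_rotvec(np.radians(tilt)*XT)*D
E
python3 - <<'E'
from h import *
plan([(tw(75,-200,200),rot(40),15)])
E
```

```text
[34.6, -16.6, 2.1, 0.0208, 0.0433, -0.0573]
[35.3, -14.6, 3.9, 0.0208, 0.0433, -0.0573]
[35.9, -12.4, 5.8, 0.0208, 0.0433, -0.0573]
[36.3, -10.2, 7.5, 0.0208, 0.0433, -0.0573]
[36.4, -7.9, 9.3, 0.0208, 0.0433, -0.0573]
[36.4, -5.6, 11.0, 0.0208, 0.0433, -0.0573]
[36.1, -3.3, 12.7, 0.0208, 0.0433, -0.0573]
[35.6, -1.0, 14.3, 0.0208, 0.0433, -0.0573]
[35.0, 1.4, 15.8, 0.0208, 0.0433, -0.0573]
[34.1, 3.7, 17.3, 0.0208, 0.0433, -0.0573]
[33.1, 6.0, 18.6, 0.0208, 0.0433, -0.0573]
[31.8, 8.2, 19.9, 0.0208, 0.0433, -0.0573]
[30.4, 10.4, 21.0, 0.0208, 0.0433, -0.0573]
[28.8, 12.6, 22.1, 0.0208, 0.0433, -0.0573]
[27.1, 14.7, 23.0, 0.0208, 0.0433, -0.0573]
```

apply_moves:
  rows:
    - [34.6,-16.6,2,0.021,0.043,-0.057]
    - [35.3,-14.6,4,0.021,0.043,-0.057]
    - [35.9,-12.4,6,0.021,0.043,-0.057]
    - [36.3,-10.2,7.5,0.021,0.043,-0.057]
    - [36.4,-7.9,9.3,0.021,0.043,-0.057]
  fingers: 0
  grip_force: 20

```text
time: 1.98
tool_pos: [285.2, -464.4, 220.7]
tcp_rot: [-175.7, -13.1, 29.0]
ft_force: [1.3, 0.3, -0.0]
finger_gap: -0.1
grip_force: 0.0
```

apply_moves:
  rows:
    - [36.4,-5.6,11,0.021,0.043,-0.057]
    - [36.1,-3.3,12.7,0.021,0.043,-0.057]
    - [35.6,-1,14.3,0.021,0.043,-0.057]
    - [35,1.4,15.8,0.021,0.043,-0.057]
    - [34,3.7,17.3,0.021,0.043,-0.057]

```text
time: 2.6
tool_pos: [435.3, -345.2, 209.8]
tcp_rot: [-175.3, -26.7, 45.2]
ft_force: [-0.1, -0.4, -0.7]
finger_gap: -0.4
grip_force: 0.0
```

apply_moves:
  rows:
    - [33,6,18.6,0.021,0.043,-0.057]
    - [31.8,8.2,20,0.021,0.043,-0.057]
    - [30.4,10.4,21,0.021,0.043,-0.057]
    - [28.8,12.6,22,0.021,0.043,-0.057]
    - [27,14.7,23,0.021,0.043,-0.057]

```text
time: 3.22
tool_pos: [585.3, -226.0, 198.5]
tcp_rot: [-179.7, -39.9, 64.1]
ft_force: [-0.2, 0.0, -0.4]
finger_gap: -0.2
grip_force: 0.0
```

Run:
```python
from h import *
print(toT(sense()['tool_pos']));plan([(tw(75,-25,160),rot(40),5)])
snap('scene');print(pl('lid_back','scene'),pl('lid_hinge','scene'))
snap('wrist','w1.png')
```

```text
[  76.3 -199.6  198.5]
[21.9, -0.3, 28.3, -0.0005, 0.0004, -0.0007]
[21.9, -0.3, 28.3, -0.0005, 0.0004, -0.0007]
[21.8, -0.3, 28.3, -0.0005, 0.0004, -0.0007]
[21.8, -0.3, 28.3, -0.0005, 0.0004, -0.0007]
[21.8, -0.3, 28.3, -0.0005, 0.0004, -0.0007]
[([635.0, -32.0, 183.0], 0.78)] [([598.0, -12.0, 49.0], 0.67)]
```

View pics/w1.png

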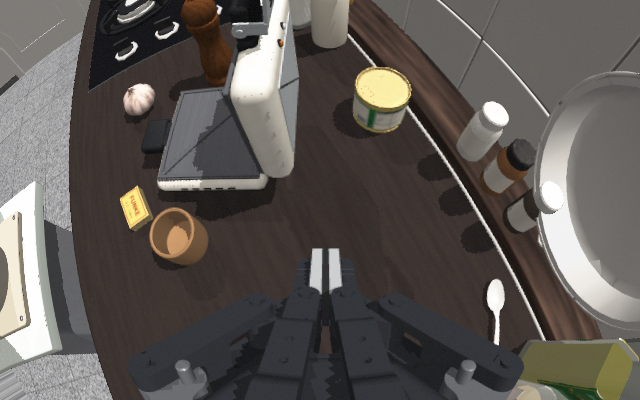

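The tips at (325,260) have a clear lane between the lid back at (280,100) and the tin at (380,95).

apply_moves:
  rows:
    - [23,0,26.5,0,0,0]
    - [23,0,26.5,0,0,0]
    - [23,0,26.5,0,0,0]
    - [23,0,26.5,0,0,0]
    - [23,0,26.5,0,0,0]

```text
time: 4.05
tool_pos: [659.9, -71.1, 170.9]
tcp_rot: [-179.7, -39.8, 63.8]
ft_force: [-0.8, 0.2, 0.3]
finger_gap: -0.2
grip_force: 0.0
```

Run:
```python
from h import *
print(toT(sense()['tool_pos']),sense()['ft_force'])
snap('wrist','w2.png')
```

```text
[ 76.4 -27.7 170.9] [-0.83320486  0.23139563  0.25883781]
```

View pics/w2.png

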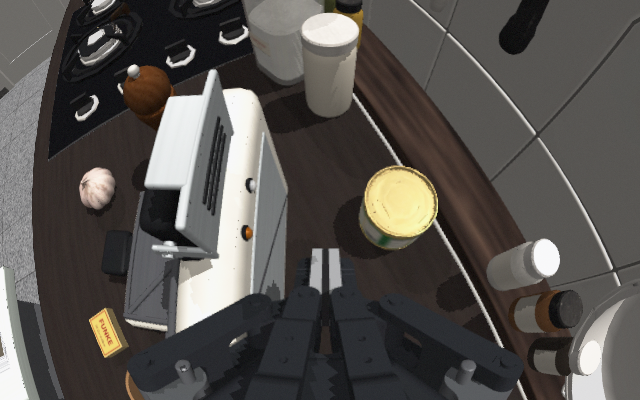

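apply_moves:
  rows:
    - [5,0,-6,0,0,0]
    - [5,0,-6,0,0,0]
    - [0,-8,0,0,0,0]
    - [0,-8,0,0,0,0]
    - [0,-8,0,0,0,0]

```text
time: 4.72
tool_pos: [637.3, -60.3, 185.8]
tcp_rot: [-179.6, -39.8, 63.9]
ft_force: [0.5, 0.0, -0.1]
finger_gap: -0.3
grip_force: 0.0
```

apply_moves:
  rows:
    - [0,-8,0,0,0,0]
    - [0,-8,0,0,0,0]
    - [0,-8,0,0,0,0]
    - [0,-8,0,0,0,0]
    - [0,-8,0,0,0,0]

```text
time: 5.35
tool_pos: [601.7, -42.6, 186.4]
tcp_rot: [-179.6, -39.8, 63.9]
ft_force: [0.9, -0.2, 2.4]
finger_gap: 0.1
grip_force: 0.8
```

apply_moves:
  rows:
    - [0,-8,0,0,0,0]
    - [0,-8,0,0,0,0]
    - [-1,-8,1.3,0,0,0]
    - [-1.3,-8,1.5,0,0,0]
    - [-1.6,-8,2,0,0,0]

```text
time: 5.98
tool_pos: [565.7, -25.1, 180.3]
tcp_rot: [-179.6, -39.8, 63.9]
ft_force: [-0.3, 0.1, 0.3]
finger_gap: -0.1
grip_force: 0.4
```

Run:
```python
from h import *
print(toT(sense()['tool_pos']),sense()['ft_force'])
snap('scene');print(pl('lid_back','scene'),pl('clip_pin','scene'),pl('toaster','scene'))
snap('wrist','w3.png');print(pl('lid_back','wrist'),pl('clip_pin','wrist'))
```

```text
[-28.3 -27.1 180.3] [-0.32790095  0.12197176  0.3349813 ]
[([567.0, 2.0, 178.0], 0.73), ([600.0, -14.0, 49.0], 0.17)] [([529.0, 22.0, 196.0], 0.54), ([365.0, -408.0, -6.0], 0.47)] [([454.0, -97.0, 1.0], 0.73), ([538.0, 14.0, -0.0], 0.58)]
[([562.0, 5.0, 184.0], 0.73)] [([529.0, 20.0, 196.0], 0.84)]
```

View pics/w3.png

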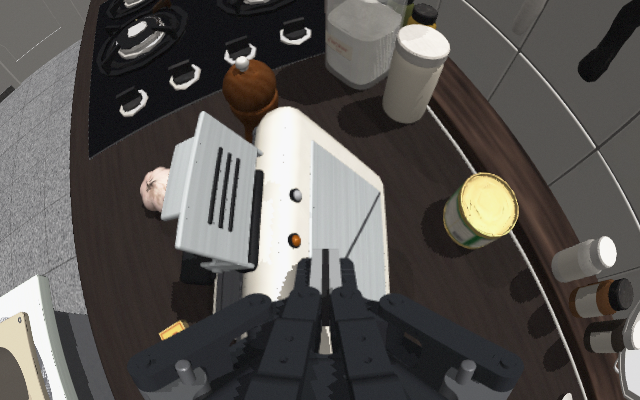

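The lid follows the fingertip and is at about 1.0 rad. I'll keep pushing.

apply_moves:
  rows:
    - [-2,-8,2.3,0,0,0]
    - [-2.6,-8,3,0,0,0]
    - [-2.8,-8,3.4,0,0,0]
    - [-3,-8,3.6,0,0,0]
    - [-3.5,-8,4,0,0,0]

```text
time: 6.95
tool_pos: [529.3, -7.8, 158.7]
tcp_rot: [-179.6, -39.8, 63.9]
ft_force: [-0.4, -0.5, -0.2]
finger_gap: 0.4
grip_force: 0.0
```

apply_moves:
  rows:
    - [-3.5,-6,4,0,0,0]
    - [-3.5,-5,4,0,0,0]
    - [0,0,0,0,0,0]
    - [0,0,0,0,0,0]
    - [0,0,0,0,0,0]

```text
time: 7.58
tool_pos: [520.3, -3.7, 148.9]
tcp_rot: [-179.6, -39.8, 63.9]
ft_force: [1.0, -0.1, -0.5]
finger_gap: -0.1
grip_force: 0.0
```

Run:
```python
from h import *
print(toT(sense()['tool_pos']),sense()['ft_force'])
snap('scene');print(pl('lid_back','scene'),pl('clip_pin','scene'),pl('clip_plate','scene'))
snap('wrist');print(pl('lid_back','wrist'),pl('clip_pin','wrist'))
```

```text
[-78.5 -27.5 148.9] [ 1.03409095 -0.06841742 -0.5073167 ]
[([474.0, 45.0, 80.0], 0.61)] [([451.0, 60.0, 62.0], 0.51)] [([438.0, 66.0, 81.0], 0.66), ([428.0, 168.0, 1.0], 0.37)]
[([477.0, 45.0, 86.0], 0.65)] [([452.0, 57.0, 58.0], 0.76)]
```

Lid shut (pin at z≈60). Next I'll move in front of the handle with the fingers down and tilted 15°.

```bash
cat >> h.py <<'E'
def fr(t): return Ro.from_rotvec(-np.radians(t)*YT)*rot(0)
E
python3 - <<'E'
from h import *
plan([(tw(-218,0,125),fr(15),10)])
E
```

```text
[0.5, -13.9, 3.6, -0.0255, -0.069, -0.0096]
[0.9, -14.0, 3.2, -0.0255, -0.069, -0.0096]
[1.2, -14.0, 2.8, -0.0255, -0.069, -0.0096]
[1.5, -14.1, 2.3, -0.0255, -0.069, -0.0096]
[1.8, -14.1, 1.8, -0.0255, -0.069, -0.0096]
[2.1, -14.2, 1.3, -0.0255, -0.069, -0.0096]
[2.3, -14.2, 0.8, -0.0255, -0.069, -0.0096]
[2.4, -14.2, 0.3, -0.0255, -0.069, -0.0096]
[2.6, -14.1, -0.2, -0.0255, -0.069, -0.0096]
[2.7, -14.1, -0.8, -0.0255, -0.069, -0.0096]
```

apply_moves:
  rows:
    - [0.5,-13.9,3.6,-0.0255,-0.069,-0.0096]
    - [0.9,-14,3.2,-0.0255,-0.069,-0.0096]
    - [1.2,-14,2.8,-0.0255,-0.069,-0.0096]
    - [1.5,-14,2.3,-0.0255,-0.069,-0.0096]
    - [1.8,-14,1.8,-0.0255,-0.069,-0.0096]

```text
time: 8.55
tool_pos: [463.2, 38.9, 137.0]
tcp_rot: [172.1, -19.8, 65.6]
ft_force: [0.0, 0.8, 0.4]
finger_gap: -0.0
grip_force: 0.0
```

apply_moves:
  rows:
    - [2.1,-14,1.3,-0.0255,-0.069,-0.0096]
    - [2.3,-14,0.8,-0.0255,-0.069,-0.0096]
    - [2.4,-14,0.3,-0.0255,-0.069,-0.0096]
    - [2.6,-14,-0.2,-0.0255,-0.069,-0.0096]
    - [2.7,-14,-0.8,-0.0255,-0.069,-0.0096]

```text
time: 9.18
tool_pos: [407.1, 81.3, 125.6]
tcp_rot: [164.9, 0.1, 64.3]
ft_force: [0.0, 0.3, -0.6]
finger_gap: -0.1
grip_force: 0.0
```

Run:
```python
from h import *
s=sense();print(toT(s['tool_pos']),s['tool_pos'],s['tcp_rot'],s['ft_force'],np.round(s['joint_pos']))
f=lambda n,c:[(toT(x[0]),x[1]) for x in pl(n,c)]
snap('wrist','w4.png')
for n in('clip_pin','clip_plate','lid_back','toaster','garlic','match_box'):print(n,f(n,'wrist'))
snap('top')
for n in('clip_pin','clip_plate','toaster'):print(n,f(n,'top'))
```

```text
[-2.173e+02  1.000e-01  1.256e+02] [407.13230514  81.26306142 125.63960151] [1.64886734e+02 5.02980006e-02 6.43331517e+01] [ 0.01259977  0.31511594 -0.56555106] [ 12. -32. 132. -10.  69.  41.]
clip_pin [(array([-167.7,   -1.8,   61. ]), 0.67), (array([-232.4,   89. ,    0. ]), 0.18)]
clip_plate [(array([-191.4,   -3.3,   82. ]), 0.59)]
lid_back [(array([-137.7,   -1.9,   84. ]), 0.74)]
toaster [(array([-68.5,  -3. ,  -3. ]), 0.8)]
garlic [(array([-232.9,   85.5,    2. ]), 0.63), (array([-137.7,    0.4,   85. ]), 0.44)]
match_box []
clip_pin [(array([-170.8,   -0. ,   57. ]), 0.82)]
clip_plate [(array([-189.1,   -1.1,   78. ]), 0.48), (array([ -40.7, -459.9,    3. ]), 0.15)]
toaster [(array([-72.4,   0.7,  -1. ]), 0.88)]
```

View pics/w4.png

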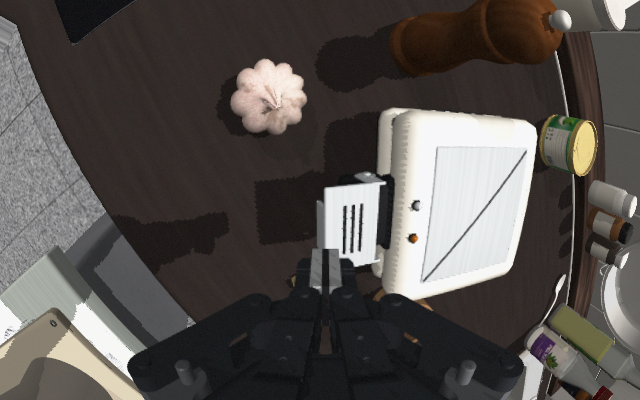

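The clip sticks straight out under the tips (350,215), and the pin is where expected. Pressing down now.

apply_moves:
  rows:
    - [0,-1.3,7.1,0,0,0]
    - [0,-1.3,7.1,0,0,0]
    - [0,-1.3,7.1,0,0,0]
    - [0,-1.3,7.1,0,0,0]
    - [0,-1.3,7.1,0,0,0]

```text
time: 10.35
tool_pos: [409.9, 79.7, 88.6]
tcp_rot: [165.0, -0.0, 64.4]
ft_force: [0.4, 0.0, -0.1]
finger_gap: 0.0
grip_force: 0.0
```

apply_moves:
  rows:
    - [0,-1.5,5.8,0,0,0]
    - [0,-1.5,5.8,0,0,0]
    - [0,-1.5,5.8,0,0,0]
    - [0,-1.5,5.8,0,0,0]
    - [0,0,0,0,0,0]

```text
time: 10.98
tool_pos: [407.6, 80.5, 63.2]
tcp_rot: [165.3, 0.0, 64.4]
ft_force: [-10.4, 6.7, 2.1]
finger_gap: 0.1
grip_force: 7.8
```

Run:
```python
from h import *
s=sense();print(toT(s['tool_pos']),s['ft_force'])
f=lambda n,c:[(toT(x[0]),x[1]) for x in pl(n,c)]
p,d=snap('wrist');cv2.imwrite('pics/w5.png',cv2.resize(p[120:330,220:440,::-1],None,fx=2.5,fy=2.5))
for n in('clip_pin','clip_plate','toaster'):print(n,f(n,'wrist'))
p,d=snap('scene');cv2.imwrite('pics/s5.png',cv2.resize(p[180:290,220:360,::-1],None,fx=4,fy=4))
for n in('clip_pin','clip_plate','toaster'):print(n,f(n,'scene'))
```

```text
[-216.6   -0.4   63.2] [-10.44745494   6.66560114   2.13712885]
clip_pin [(array([-166.8,   -1.4,   56. ]), 0.85)]
clip_plate [(array([-198.1,   -0.9,   73. ]), 0.58)]
toaster [(array([-70.3,  -3.8,  -5. ]), 0.61), (array([-195. ,   -2.8,   71. ]), 0.47)]
clip_pin [(array([-168.2,   -3.2,   58. ]), 0.39)]
clip_plate [(array([-191.9,   -4.6,   78. ]), 0.52), (array([-192.5, -102.5,    1. ]), 0.38)]
toaster [(array([-68.5,  -3. ,   3. ]), 0.68)]
```

View pics/w5.png

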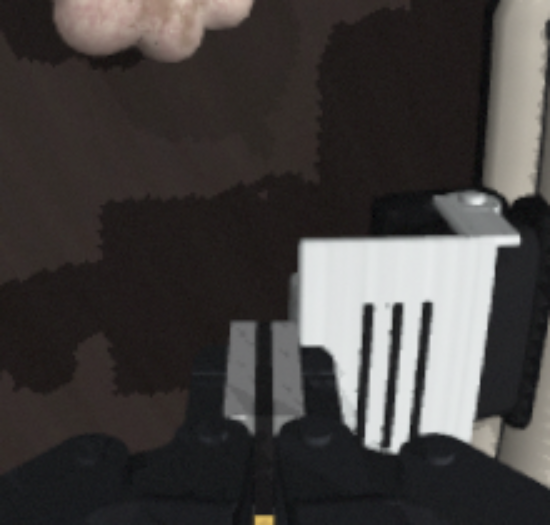

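View pics/s5.png

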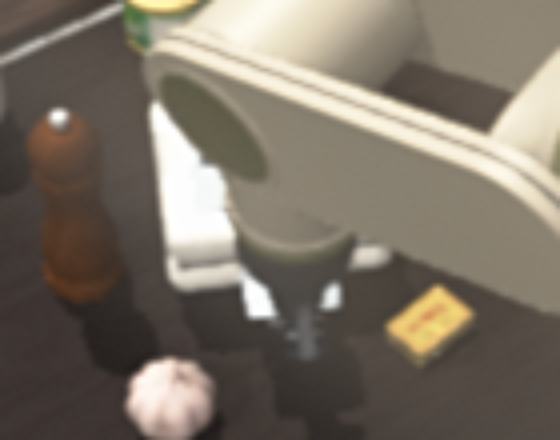

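The fingers came down just in front of the clip's edge; the tips are thinner than I assumed. I'll back up, shift in 12 mm and press again.

apply_moves:
  rows:
    - [0,-3,-1,0,0,0]
    - [0,2.8,-10.6,0,0,0]
    - [0,2.8,-10.6,0,0,0]
    - [0,2.8,-10.6,0,0,0]
    - [0,8,2,0,0,0]

```text
time: 12.0
tool_pos: [416.0, 77.7, 100.4]
tcp_rot: [164.8, -0.1, 64.4]
ft_force: [-0.1, -0.1, 0.1]
finger_gap: 0.0
grip_force: 0.0
```

apply_moves:
  rows:
    - [0,8,2,0,0,0]
    - [0,-1.5,5.8,0,0,0]
    - [0,-1.5,5.8,0,0,0]
    - [0,-1.5,5.8,0,0,0]
    - [0,0,0,0,0,0]

```text
time: 12.62
tool_pos: [421.4, 73.8, 79.6]
tcp_rot: [165.1, 0.0, 64.4]
ft_force: [0.2, 0.6, -0.7]
finger_gap: -0.5
grip_force: 0.0
```

Run:
```python
from h import *
s=sense();print(toT(s['tool_pos']),s['ft_force'])
```

```text
[-201.2   -0.5   79.6] [ 0.15770423  0.60797186 -0.73446291]
```

apply_moves:
  rows:
    - [0,-1.6,4.3,0,0,0]
    - [0,-1.6,4.3,0,0,0]
    - [0,-1.6,4.3,0,0,0]
    - [0,-1.6,4.3,0,0,0]
    - [0,0,0,0,0,0]

```text
time: 13.25
tool_pos: [419.4, 74.9, 61.2]
tcp_rot: [165.1, 0.0, 64.4]
ft_force: [-2.0, 0.9, -0.1]
finger_gap: -0.3
grip_force: 0.9
```

Run:
```python
from h import *
s=sense();print(toT(s['tool_pos']),s['ft_force'])
f=lambda n,c:[(toT(x[0]),x[1]) for x in pl(n,c)]
p,d=snap('wrist');cv2.imwrite('pics/w6.png',cv2.resize(p[120:330,220:440,::-1],None,fx=2.5,fy=2.5))
for n in('clip_pin','clip_plate','toaster'):print(n,f(n,'wrist'))
```

```text
[-203.5   -0.3   61.2] [-2.0397302   0.91786972 -0.10248973]
clip_pin [(array([-163.2,    0.3,   59. ]), 0.88)]
clip_plate [(array([-201.7,   -0.4,   60. ]), 0.57)]
toaster [(array([-67.1,  -3.4,  -3. ]), 0.96), (array([-137.7,   -1.9,   85. ]), 0.66)]
```

View pics/w6.png

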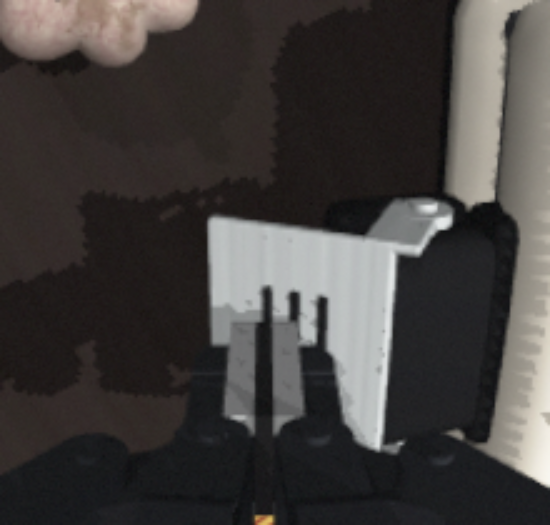

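apply_moves:
  rows:
    - [0,1.6,-5.8,0,0,0]
    - [0,-12.5,-3.4,0,0,0]
    - [0,-12.5,-3.4,0,0,0]
    - [0,-12.5,-3.4,0,0,0]
    - [0,-2.6,9.7,0,0,0]

```text
time: 14.08
tool_pos: [385.6, 92.2, 58.8]
tcp_rot: [164.9, -0.1, 64.4]
ft_force: [0.3, 0.0, -0.2]
finger_gap: -0.2
grip_force: 0.0
```

apply_moves:
  rows:
    - [0,-2.3,9,0,0,0]
    - [0,-2.3,9,0,0,0]
    - [0,-2.3,9,0,0,0]
    - [0,7,2,0,0,0]
    - [0,0,0,0,0,0]

```text
time: 14.7
tool_pos: [393.2, 87.8, 30.8]
tcp_rot: [165.0, -0.0, 64.3]
ft_force: [0.7, 0.2, 0.4]
finger_gap: 0.1
grip_force: 0.0
```

Run:
```python
from h import *
s=sense();print(toT(s['tool_pos']),s['ft_force'],np.round(s['joint_pos']))
f=lambda n,c:[(toT(x[0]),x[1]) for x in pl(n,c)]
snap('wrist')
for n in('clip_pin','clip_plate','toaster'):print(n,f(n,'wrist'))
```

```text
[-232.7    0.    30.8] [0.70922636 0.22403039 0.36494493] [ 14. -25. 138. -11.  56.  45.]
clip_pin [(array([-166.8,   -1.4,   58. ]), 0.69)]
clip_plate [(array([-201.7,   -0.4,   58. ]), 0.78)]
toaster [(array([-67.2,  -5.7,  -4. ]), 0.71)]
```

apply_moves:
  rows:
    - [0,4.8,1.3,0,0,0]
    - [0,4.8,1.3,0,0,0]
    - [0,4.8,1.3,0,0,0]
    - [0,4.8,1.3,0,0,0]
    - [0,0,0,0,0,0]

```text
time: 15.52
tool_pos: [408.0, 79.3, 28.4]
tcp_rot: [165.3, 0.1, 64.3]
ft_force: [-7.3, 2.8, -1.4]
finger_gap: -0.0
grip_force: 3.8
```

Run:
```python
from h import *
s=sense();print(toT(s['tool_pos']),s['ft_force'],np.round(s['joint_pos']))
f=lambda n,c:[(toT(x[0]),x[1]) for x in pl(n,c)]
snap('wrist')
for n in('clip_pin','clip_plate','toaster'):print(n,f(n,'wrist'))
```

```text
[-215.7   -1.3   28.4] [-7.31645254  2.80390333 -1.43376143] [ 12. -22. 136. -11.  55.  43.]
clip_pin [(array([-158.3,   -2.9,   60. ]), 0.9)]
clip_plate []
toaster [(array([-64.9,  -5.7,  -4. ]), 0.73)]
```

Run:
```python
from h import *
f=lambda n,c:[(toT(x[0]),x[1]) for x in pl(n,c)]
for c in('top','scene'):
  p,d=snap(c)
  for n in('clip_pin','clip_plate','lid_back','lid_hinge','toaster'):print(c,n,f(n,c))
p,d=snap('wrist')
for n in('clip_plate','clip_pin','lid_back','lid_hinge'):print(n,f(n,'wrist'))
r=models.boxes_of('clip_plate','wrist');print([toT(x['xyz']) for x in r])
```

```text
top clip_pin [(array([-234.3,   85.9,   -1. ]), 0.53), (array([-163.3,   -4.1,   61. ]), 0.5)]
top clip_plate [(array([-93.9, 142.3,   2. ]), 0.75), (array([-235.2,   85.5,    2. ]), 0.5)]
top lid_back [(array([-135.5,   -4.1,   86. ]), 0.82)]
top lid_hinge [(array([ 8.5, -1.5, 48. ]), 0.87)]
top toaster [(array([-65.8,  -3.9,   1. ]), 0.78)]
scene clip_pin []
scene clip_plate [(array([-186.5,   -4.2,   61. ]), 0.54)]
scene lid_back []
scene lid_hinge []
scene toaster [(array([-61.7,  -3.1,  -1. ]), 0.7)]
clip_plate [(array([-196.8,   -1.4,   58. ]), 0.73)]
clip_pin [(array([-160.6,   -2.9,   61. ]), 0.9), (array([-133.3,   -1.9,   84. ]), 0.6)]
lid_back [(array([-133.3,   -4.2,   85. ]), 0.96)]
lid_hinge []
[array([-191.9,   14. ,   63.3])]
```

The toaster slid about 5 mm because I pushed too near the pin's height. I'll back off and press further down from the top before pushing in.

apply_moves:
  rows:
    - [0,-10,-2.7,0,0,0]
    - [0,-10,-2.7,0,0,0]
    - [0,3.6,-13.5,0,0,0]
    - [0,3.6,-13.5,0,0,0]
    - [0,3.6,-13.5,0,0,0]

```text
time: 17.25
tool_pos: [392.0, 88.7, 73.7]
tcp_rot: [164.9, -0.1, 64.4]
ft_force: [-0.5, -0.6, -0.8]
finger_gap: -0.1
grip_force: 0.0
```

apply_moves:
  rows:
    - [0,3.6,-13.5,0,0,0]
    - [0,8.7,2.3,0,0,0]
    - [0,8.7,2.3,0,0,0]
    - [0,8.7,2.3,0,0,0]
    - [0,0,0,0,0,0]

```text
time: 17.88
tool_pos: [416.2, 76.2, 85.9]
tcp_rot: [165.1, 0.0, 64.3]
ft_force: [0.5, -0.1, -0.4]
finger_gap: 0.1
grip_force: 0.0
```

Run:
```python
from h import *
s=sense();print(toT(s['tool_pos']),s['ft_force'],np.round(s['joint_pos']))
f=lambda n,c:[(toT(x[0]),x[1]) for x in pl(n,c)]
for c in('top','wrist'):
  snap(c)
  for n in('clip_pin','clip_plate','lid_back','lid_hinge','toaster'):print(c,n,f(n,c)[:1])
```

```text
[-207.    -0.5   85.9] [ 0.47337628 -0.10429316 -0.41550078] [ 11. -27. 133. -10.  63.  40.]
top clip_pin [(array([-161.5,   -5.5,   60. ]), 0.71)]
top clip_plate [(array([-196.4,   -4.5,   54. ]), 0.69)]
top lid_back [(array([-135.5,   -1.9,   84. ]), 0.79)]
top lid_hinge [(array([10.3, -0.6, 47. ]), 0.56)]
top toaster [(array([-67. ,   1.1,   1. ]), 0.76)]
wrist clip_pin [(array([-161.4,   -1. ,   58. ]), 0.87)]
wrist clip_plate [(array([-193.6,   -3.2,   58. ]), 0.82)]
wrist lid_back [(array([-129.2,   -1.1,   83. ]), 0.76)]
wrist lid_hinge [(array([-161.1,   -6.4,   58. ]), 0.33)]
wrist toaster [(array([-65.8,  -3.9,  -1. ]), 0.6)]
```

apply_moves:
  rows:
    - [0,2.3,8.8,0,0,0]
    - [0,-1,8,0,0,0]
    - [0,-1.5,5.8,0,0,0]
    - [0,-1.5,5.8,0,0,0]
    - [0,-1.5,5.8,0,0,0]

```text
time: 19.1
tool_pos: [421.1, 74.3, 52.2]
tcp_rot: [165.0, -0.0, 64.4]
ft_force: [-0.1, 0.5, 1.1]
finger_gap: 0.1
grip_force: 0.3
```

apply_moves:
  rows:
    - [0,-1.3,5,0,0,0]
    - [0,-1.3,5,0,0,0]
    - [0,-0.8,3,0,0,0]
    - [0,0,0,0,0,0]
    - [0,0,0,0,0,0]

```text
time: 19.73
tool_pos: [421.4, 74.3, 39.3]
tcp_rot: [165.0, -0.0, 64.4]
ft_force: [0.3, -0.3, 0.2]
finger_gap: -0.1
grip_force: 0.0
```

Run:
```python
from h import *
s=sense();print(toT(s['tool_pos']),s['ft_force'],np.round(s['joint_pos']))
f=lambda n,c:[(toT(x[0]),x[1]) for x in pl(n,c)]
for c in('top','wrist'):
  snap(c)
  for n in('clip_pin','clip_plate','lid_back','toaster'):print(c,n,f(n,c)[:1])
```

```text
[-201.4    0.    39.3] [ 0.31115711 -0.30338178  0.22921983] [ 11. -22. 134. -11.  56.  41.]
top clip_pin [(array([-164.1,   -2.3,   60. ]), 0.67)]
top clip_plate [(array([-192.8,   -5. ,   45. ]), 0.53)]
top lid_back [(array([-133.7,   -1. ,   85. ]), 0.56)]
top toaster []
wrist clip_pin []
wrist clip_plate [(array([-194.6,   -3.7,   46. ]), 0.94)]
wrist lid_back [(array([-132.4,   -1.5,   86. ]), 0.97)]
wrist toaster [(array([-62.7,  -5.7,  -3. ]), 0.56)]
```

apply_moves:
  rows:
    - [0,-1.4,5,0,0,0]
    - [0,-1.4,5,0,0,0]
    - [0,-0.5,2,0,0,0]
    - [0,2.9,0.8,0,0,0]
    - [0,0,0,0,0,0]

```text
time: 20.85
tool_pos: [423.5, 72.9, 26.3]
tcp_rot: [165.1, 0.0, 64.3]
ft_force: [-1.3, 1.2, -1.3]
finger_gap: -0.3
grip_force: 0.9
```

apply_moves:
  rows:
    - [0,2.4,0.6,0,0,0]
    - [0,2.4,0.6,0,0,0]
    - [0,0,0,0,0,0]
    - [0,0,0,0,0,0]
    - [0,0,0,0,0,0]

```text
time: 21.48
tool_pos: [428.0, 70.8, 26.6]
tcp_rot: [165.0, 0.0, 64.4]
ft_force: [-5.0, 1.8, -2.7]
finger_gap: 0.2
grip_force: 2.5
```

Run:
```python
from h import *
s=sense();print(toT(s['tool_pos']),s['ft_force'],np.round(s['joint_pos']))
f=lambda n,c:[(toT(x[0]),x[1]) for x in pl(n,c)]
for c in('top','wrist'):
  snap(c)
  for n in('clip_pin','clip_plate','lid_back','toaster'):print(c,n,f(n,c)[:1])
```

```text
[-193.9   -0.3   26.6] [-4.98588928  1.79943914 -2.74451898] [ 10. -19. 134. -11.  53.  41.]
top clip_pin [(array([-164.1,   -2.3,   61. ]), 0.61)]
top clip_plate [(array([-183.4,   -3.8,   35. ]), 0.58)]
top lid_back [(array([-133.7,   -1. ,   91. ]), 0.9)]
top toaster [(array([-65.3,  -2.6,  -2. ]), 0.84)]
wrist clip_pin []
wrist clip_plate [(array([-184.7,   -1.1,   35. ]), 0.9)]
wrist lid_back [(array([-130.1,    0.7,   86. ]), 0.89)]
wrist toaster [(array([-63.1,  -4.8,  -2. ]), 0.92)]
```

apply_moves:
  rows:
    - [0,-4,-1,0,0,0]
    - [0,-2.1,7.7,0,0,0]
    - [0,3.9,1,0,0,0]
    - [0,1,0.3,0,0,0]
    - [0,0,0,0,0,0]

```text
time: 22.6
tool_pos: [428.4, 70.8, 18.2]
tcp_rot: [165.1, -0.0, 64.3]
ft_force: [-6.8, 5.1, 2.0]
finger_gap: -0.1
grip_force: 4.2
```

apply_moves:
  rows:
    - [0,1,0.3,0,0,0]
    - [0,0,0,0,0,0]
    - [0,0,0,0,0,0]
    - [0,0,0,0,0,0]
    - [0,0,0,0,0,0]

```text
time: 23.22
tool_pos: [428.7, 70.7, 18.1]
tcp_rot: [165.2, 0.0, 64.3]
ft_force: [-12.6, 7.6, 7.7]
finger_gap: -0.1
grip_force: 7.2
```

Run:
```python
from h import *
s=sense();print(toT(s['tool_pos']),s['ft_force'],np.round(s['joint_pos']))
f=lambda n,c:[(toT(x[0]),x[1]) for x in pl(n,c)]
for c in('top','wrist'):
  snap(c)
  for n in('clip_plate','lid_back','toaster'):print(c,n,f(n,c)[:1])
```

```text
[-193.3   -0.    18.1] [-12.5923181    7.55161028   7.70108716] [ 10. -17. 134. -11.  52.  41.]
top clip_plate [(array([-187.4,   -2.4,   32. ]), 0.48)]
top lid_back [(array([-132.8,   -2.8,   82. ]), 0.73)]
top toaster [(array([-62.6,  -1.3,  -2. ]), 0.98)]
wrist clip_plate [(array([-185.1,   -2.5,   33. ]), 0.91)]
wrist lid_back [(array([-134.2,   -2.4,   88. ]), 0.86)]
wrist toaster [(array([-64.,  -3.,  -4.]), 0.7)]
```

Resistance is now stiff with no motion, which means the clip is at its stop. I'll back off and inspect.

apply_moves:
  rows:
    - [0,-4,-1,0,0,0]
    - [0,-10,-2.7,0,0,0]
    - [0,-15,-4,0,0,0]
    - [0,-15,-4,0,0,0]
    - [0,3.6,-13.5,0,0,0]

```text
time: 24.25
tool_pos: [387.0, 89.9, 31.4]
tcp_rot: [165.1, 0.1, 64.4]
ft_force: [0.0, -0.5, 0.4]
finger_gap: -0.2
grip_force: 0.0
```

apply_moves:
  rows:
    - [0,5,-20,0,0,0]
    - [0,5,-20,0,0,0]
    - [0,5,-20,0,0,0]
    - [0,5,-20,0,0,0]
    - [0,0,0,0,0,0]

```text
time: 24.88
tool_pos: [389.1, 90.7, 117.0]
tcp_rot: [164.8, -0.2, 64.4]
ft_force: [0.6, 0.2, 0.2]
finger_gap: -0.1
grip_force: 0.0
```

Run:
```python
from h import *
s=sense();print(toT(s['tool_pos']),s['ft_force'])
f=lambda n,c:[(toT(x[0]),x[1]) for x in pl(n,c)]
for c in('top','scene','wrist'):
  p,d=snap(c)
  if c=='wrist':cv2.imwrite('pics/w7.png',cv2.resize(p[80:330,220:540,::-1],None,fx=2.3,fy=2.3))
  for n in('clip_plate','clip_pin','lid_hinge','lid_back','toaster'):print(c,n,f(n,c)[:1])
```

```text
[-237.6    0.9  117. ] [0.58804952 0.2442972  0.23766684]
top clip_plate [(array([-184.3,   -4.3,   33. ]), 0.58)]
top clip_pin [(array([-164.1,   -2.3,   58. ]), 0.44)]
top lid_hinge [(array([12.1,  0.3, 49. ]), 0.71)]
top lid_back [(array([-131.5,   -3.3,   85. ]), 0.94)]
top toaster [(array([-67.5,  -0.3,   0. ]), 0.56)]
scene clip_plate [(array([-177.6,   -4.4,   32. ]), 0.59)]
scene clip_pin [(array([-161. ,   -1.9,   60. ]), 0.52)]
scene lid_hinge []
scene lid_back [(array([-135.1,   -2.8,   78. ]), 0.79)]
scene toaster [(array([-63.9,  -0.8,   3. ]), 0.69)]
wrist clip_plate [(array([-186.5,   -4.2,   32. ]), 0.84)]
wrist clip_pin []
wrist lid_hinge []
wrist lid_back [(array([-132.8,   -2.8,   86. ]), 0.8)]
wrist toaster [(array([-63.1,  -4.8,  -2. ]), 0.84)]
```

View pics/w7.png

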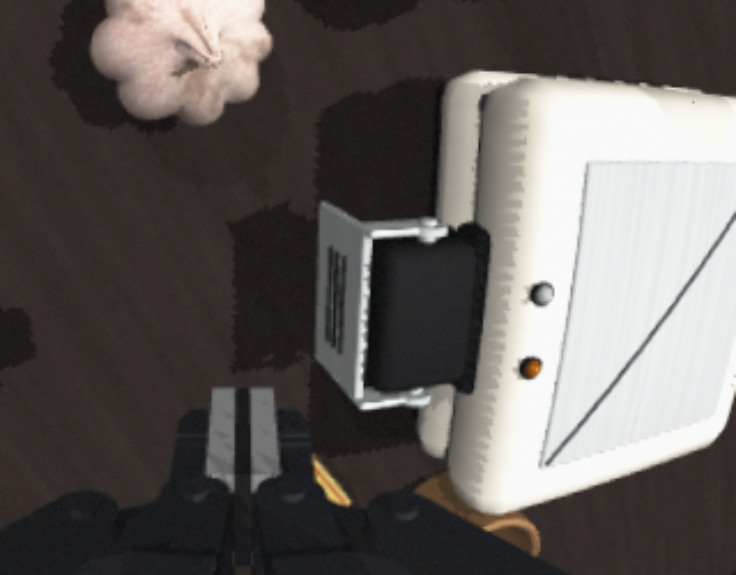

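Run:
```python
from h import *
s=sense();T=np.array(s['tool_pos']);Rt=Ro.from_euler('xyz',s['tcp_rot'],degrees=True)
p,d=snap('wrist');k=eyes.get_calibration('wrist');K=np.array(k['intrinsics']);M=np.array(k['mount'])
r=models.cut_out('clip_plate','wrist');m=r[0]['pixels']&(d>0)
v,u=np.nonzero(m);a=(u-K[0,2])/K[0,0];b=(v-K[1,2])/K[1,1];th=np.hypot(a,b);z=d[m]
q=np.tan(th)/th*z
P=np.c_[a*q,b*q,z,np.ones(len(z))]@M.T
W=Rt.apply(P[:,:3])+T-H; L=np.c_[W@XT,W@YT,W[:,2]]
print(r[0]['confidence'],len(L),np.percentile(L,[2,50,98],axis=0).round(1))
L=L[(abs(L[:,1]+2)<26)]
for lo in range(4,84,5):
    B=L[(L[:,2]>=lo)&(L[:,2]<lo+5)]
    if len(B)>5: print(lo,len(B),np.percentile(B[:,0],[5,25,50,75]).round(1))
```

```text
Traceback (most recent call last):
IndexError: list index out of range
```

Run:
```python
from h import *
s=sense();T=np.array(s['tool_pos']);Rt=Ro.from_euler('xyz',s['tcp_rot'],degrees=True)
p,d=snap('wrist');k=eyes.get_calibration('wrist');K=np.array(k['intrinsics']);M=np.array(k['mount'])
m=d>0
v,u=np.nonzero(m);a=(u-K[0,2])/K[0,0];b=(v-K[1,2])/K[1,1];th=np.hypot(a,b);z=d[m]
q=np.tan(th)/th*z
P=np.c_[a*q,b*q,z,np.ones(len(z))]@M.T
W=Rt.apply(P[:,:3])+T-H; L=np.c_[W@XT,W@YT,W[:,2]]
L=L[(abs(L[:,1]+2)<24)&(L[:,0]>-205)&(L[:,0]<-160)]
for lo in range(8,84,5):
    B=L[(L[:,2]>=lo)&(L[:,2]<lo+5)]
    if len(B)>5: print(lo,len(B),np.percentile(B[:,0],[5,25,50,75]).round(1))
E=L[(L[:,2]>18)&(L[:,2]<50)]
for _ in range(4):
    c=np.polyfit(E[:,2],E[:,0],1);E=E[abs(E[:,0]-np.polyval(c,E[:,2]))<3]
print(c,len(E))
```

```text
13 24 [-183.7 -183.4 -183.2 -183.1]
18 94 [-184.  -183.7 -183.5 -183.3]
23 100 [-184.2 -183.9 -183.7 -183.4]
28 153 [-184.9 -184.3 -183.8 -183.4]
33 136 [-184.6 -184.2 -183.9 -183.5]
38 173 [-185.  -184.2 -183.8 -183.3]
43 149 [-184.2 -183.8 -183.6 -183.3]
48 195 [-184.2 -183.8 -183.5 -183.2]
53 445 [-183.7 -182.7 -181.3 -179.3]
58 430 [-179.5 -178.8 -178.  -176.4]
63 1147 [-176.5 -173.2 -168.9 -164.5]
[-2.60451241e-03 -1.83662092e+02] 841
```

The clip plate is vertical to within 0.003 rad, so it is home, and the robot is clear of everything. Handing in.

```bash
python3 -c "
from h import *
print(job.hand_in())"
```

```text
the job is handed in; nothing more can be done
None
```

The lid is shut and the clip is fully home (plate vertical to about 0.003 rad); a first clip push too near the pin slid the toaster back about 8 mm, which I left uncorrected, and the job is handed in.

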